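Spring the sampler's hatch and take out the used filter

ROBOT

A 6-joint arm with a two-finger parallel gripper is mounted at the origin on the work surface. World frame = base frame: x ahead of the robot, y to its left, z up, the work surface at z = 0. Lengths are in mm, angles in degrees, forces in N, time in s.
With the tool pointing down it reaches from about 350 to 850 mm from the base axis. Payload 8.1 kg.
Tool frame: the origin (TCP) lies at the very end of the fingers, on their centre line; the grasp point (between the pads) lies 19 mm behind it (r.grip_point_offset is the distance from the TCP to the grasp point, in mm); z points along the fingers, y is the line along which they close (so a half turn about z gives the same grasp; the last joint's range is limited). The gripper opens to 85 mm and grips with 20 to 120 N. Pads are 22 mm wide; open, the fingers measure 114 mm over their backs; the gripper's body (76 mm by 85 mm) begins 54 mm behind the grasp point. The pads swing forward as they close: fully open they stand 13 mm farther back than shut.
Start: joints at [-71.356, 7.471, 85.268, -0, 87.261, -4.893], TCP at [239.626, -550.077, 231.292] pointing down, gripper open.
Joint ranges: [-169.43, 169.43], [-51.17, 129.36], [1.28, 143.12], [-76.62, 256.62], [0, 156.53], [-152.29, 152.29]. Speed limits (degrees/s): [136.94, 136.94, 159.86, 180, 180, 180].

INTERFACE

Orientations are given as [roll, pitch, yaw] about the fixed x, y, z axes, in that order (R = Rz(yaw) Ry(pitch) Rx(roll)).
In Python, from bench import status, eyes, r gives the robot as it stands.
- The arm moves only by the shell command python3 -m handwheel 'ROWS' [FORCE]. ROWS is a JSON object whose one key "series" holds a list that holds one entry, the list of rows, each a list of 7 numbers: the shift along the tool's x, y, z in cm, then the turn, a rotation vector about the tool's x, y, z in rad, then the opening, from 0 (shut) to 1 (fully open). In form: {"series": [[[tx, ty, tz, rx, ry, rz, claw], ...]]}. A call has 1 to 12 rows; each row is the pose to reach, as a shift and turn from the pose commanded when the call began, along the tool's axes at that moment; what a row does not reach only later rows make up. A row lasts 1/8 s, in which the tool goes at most 62.5 mm and 10.7 degrees, less where a joint would pass 70% of its speed; a pose out of reach is approached as far as the arm can. A call with a gripper value outside its range is refused whole. The fingers move at their own pace and stop on an object; FORCE is the grip in N (left out, the last holds). Time passes only in rows, so rows that repeat a pose let the fingers close. It gives the time, the measured TCP pose, the force, the opening and the grip force at its end, in the units of the state.
- status.sense(): the state, without advancing time (a new reading comes with each control period).
- eyes.snapshot(name): name is "scene" or "side" or "wrist"; returns a dict with "img" (384x512x3 uint8, red, green, blue), "mtx" (3x3 intrinsics, pixels), "R" (3x3) and "t" (3): a world point X has camera coordinates R X + t. Camera axes: x right, y down, z forward; pixel columns grow to the right and rows downward; lengths in mm; the calibration is good to about 2 mm. A picture is of the moment at which its call begins. There is no depth.
- r.hand_in(): hands the job in; it is judged then, once.
The state is a dict: "time": time; "joint_pos": joint angles; "qd": joint speeds; "joint_efforts": joint torques, N m; "tool_pos": TCP position; "tcp_rot": TCP orientation; "ft_force": force on the tool from outside, world axes, zero at the start; "wrist_torque": the same for the moment, N m; "finger_gap": finger opening in mm; "grip_force": force on a finger pad.
Only numpy, scipy, OpenCV 4.12 (cv2) and the standard library are available. Lean on these libraries where they do the work, as an engineer would, in place of code of your own. Each camera call takes 0.05 s, during which the arm holds its last target. There are 200 camera calls.

TASK

Press the red latch key of the air sampler straight down by feel, gently (it cracks at about 18 N), until the sprung blue hatch pops free, then take the hand away so that the hatch swings fully open by itself without ever being touched. Then lift the used filter capsule out of the open bay and set it down gently, standing upright in the green tray, with the hatch still open. Leave the tray and the other things on the bench where they are.

Things in the scene. Friction and masses are not known exactly. Their poses are not given: they have to be found in the camera images.
- sampler: Fixed grey instrument case, 200 (x) x 300 (y) x 100 mm (z), turned up to 17 degrees. Origin: centre of its underside; z up. On its flat top: the blue hatch, covering x +-70, y -28 to +115 mm, hinged along x at y +115; and the red latch key at x 0, y -95 mm. Vents and a small screen on its -x side. Neither it nor what is mounted on it bears more than 18 N.
- key_seat (a point): On the case top under the centre of the red 40 x 40 mm key; axes as the sampler's. The key's flat top is 8 to 34 mm above here, differs each time, unmeasured: feel for it. It goes straight down against a spring: 4.5 N at once, then +0.7 N per mm. The catch lets go 5 to 6 mm down (8 to 9 N); hard stop at 8.5 mm (10.5 N). Hold until the hatch begins to rise; the key springs back.
- hatch: Blue hatch panel, 140 (x) x 138 (y) x 5 mm. Origin: on the hinge line (sampler y +115, z 101 mm); closed: axes as the sampler, panel towards -y, z up. It turns about its x; z tilts 1.8 rad from vertical when fully open, leaning back past upright. Unlatched, its own spring and damper lift it in 2 to 3 s and keep it open; its free edge sweeps a 143 mm arc. The robot must not touch it.
- filter_seat (a point): Floor of the bay under the hatch, at the centre of the seat (sampler x 0, y +35 mm, 24 mm above the bench). The bay is 130 x 130 mm (sampler x +-65, y -20 to +110 mm) and 76 mm deep; the seat is a loose-fitting aluminium collar, 12 mm high, 50 mm inside and 58 mm outside diameter.
- used_filter: The used filter: white upright cylinder, 40 mm diameter, 62 mm tall, with a 13 mm diameter, 12 mm tall nipple on top (74 mm in all) and a blue band near the foot; 0.1 to 0.2 kg. Origin: centre of its underside; z up. It stands in the seat under the hatch, its top just under the closed hatch.
- tray: Green open tray, 110 (x) x 130 (y) x 28 mm (z), wall and floor 4 to 5 mm thick, about 0.9 kg, on the bench. Origin: centre of its underside; z up.
- fittings_bin: Bystander: grey open bin with brass fittings, 100 x 120 x 45 mm. Origin: centre of its underside.
- spare_filter: Bystander: fresh filter of the same shape as the used one but with a yellow band, upright on the bench. Origin: centre of its underside.
- jar: Bystander: closed jar, 52 mm diameter, 70 mm tall, upright on the bench. Origin: centre of its underside.
There are look-alikes about, which are no part of the job. Several things look just like the tray: the one meant starts farthest to the robot's right.

How it is judged (in metres and radians):
On the way, in this order (a step that is already met when the one before it is completed fails the run):
1. the latch lets go and the hatch starts to rise (angle between hatch's own z axis and vertical above 0.1 rad), for 0.05 s.
2. the hatch has swung fully open by itself, the robot off the sampler (angle between hatch's own z axis and vertical above 1.6 rad and contact force between sampler and the fingers below 0.5 N), for 0.2 s.
3. the used filter is lifted clear of the bay (height (world z) of used_filter above 0.085 m), for 0.1 s.
At the end, for the whole second after the job is handed in: The hatch stands open (over 1.6 rad) and the used filter stands upright (within 7 degrees), at rest and let go, on the floor of the green tray (angle between hatch's own z axis and vertical above 1.6 rad and x of used_filter in the frame of tray between -0.04 and 0.04 m and y of used_filter in the frame of tray between -0.05 and 0.05 m and height (world z) of used_filter below 0.012 m and angle between used_filter's own z axis and vertical below 0.12 rad and linear speed of used_filter below 0.02 m/s); the robot touches nothing.
It fails at once if the sampler, its key or its hatch is loaded with more than 18 N (contact force between sampler and anything else above 18 N).
It fails at once if the robot touches the hatch panel (more than 1 N) (contact force between hatch and the fingers above 1 N or contact force between hatch and the arm above 1 N).
It fails at once if the used filter is dropped or thrown: it moves faster than 1.3 m/s (linear speed of used_filter above 1.3 m/s).
It fails at once if the tray is pushed more than 40 mm (distance of tray from where it was at the start of the episode above 0.04 m).
It fails at once if the bin, spare filter or jar is pushed more than 25 mm (distance of any of fittings_bin, spare_filter, jar from where it was at the start of the episode above 0.025 m).
It also fails if it takes over 61 s, if anything falls off the work surface, if the arm or the gripper's body presses on something with over 40 N, if the wrist force passes 120 N, or if a joint passes its speed limit or range.

## Working session

There is one attempt and no reset: what is moved stays moved. The work goes in short steps, Python scripts to look and compute and a shell command to move; the robot and the scene stay as the last step left them, time stands still between calls to the robot, and variables do not carry over. Pictures are saved under pics/ and viewed, at most 13 in all, crops included, and the job is handed in when it is done.

```bash
mkdir -p pics; ls; python3 - <<'E'
from bench import status, eyes, r
import cv2, pickle
s=status.sense(); print(s, r.grip_point_offset)
d={}
for n in ("scene","side","wrist"):
    o=eyes.snapshot(n); d[n]=o; cv2.imwrite(f"pics/{n}0.png",o["img"][:,:,::-1]); print(n,o["mtx"],o["R"],o["t"])
pickle.dump(d,open("d0.pkl","wb"))
E
```

```text
pics
{'time': 0.0, 'joint_pos': array([-7.13567628e+01,  7.51682933e+00,  8.53273722e+01, -5.10328623e-04,
        8.72595470e+01, -4.89279137e+00]), 'qd': array([0.0569925 , 0.04506742, 0.01208167, 0.04521122, 0.07403748,
       0.14322822]), 'joint_efforts': array([-1.21692432e-03, -5.69410014e+01, -5.00547945e+01, -5.39226057e-04,
        1.47797138e-02,  3.97405313e-05]), 'tool_pos': array([ 239.44733896, -549.57841849,  230.24473933]), 'tcp_rot': array([-1.79896586e+02, -8.34102824e-03,  2.35360459e+01]), 'ft_force': array([0.02320475, 0.17791111, 1.09482159]), 'wrist_torque': array([ 0.00464366,  0.01026536, -0.00800948]), 'grip_force': 0.0, 'finger_gap': 85.19156473782692} 18.700000000000003
scene [[381.21313745   0.         254.9827024 ]
 [  0.         381.21313745 189.20649486]
 [  0.           0.           1.        ]] [[-0.48432214  0.87475334  0.01544875]
 [ 0.47581947  0.27818153 -0.83439251]
 [-0.73418519 -0.39676395 -0.55095414]] [ 338.81921225 -182.76902879 1405.38900965]
side [[354.36508587   0.         248.97147653]
 [  0.         354.36508587 190.74552619]
 [  0.           0.           1.        ]] [[ 0.9929625  -0.11672937 -0.01999328]
 [-0.07911336 -0.52817409 -0.84544261]
 [ 0.08812805  0.84107454 -0.53369191]] [-542.03830886   78.40815927  948.73980124]
wrist [[343.72680822   0.         246.92462572]
 [  0.         343.72680822 185.13477983]
 [  0.           0.           1.        ]] [[ 0.39873931 -0.91706353 -0.00120438]
 [-0.88051829 -0.38321583  0.27898597]
 [-0.2563094  -0.11018219 -0.96029442]] [-599.89381747  -35.77003273  379.1903559 ]
```

View pics/scene0.png

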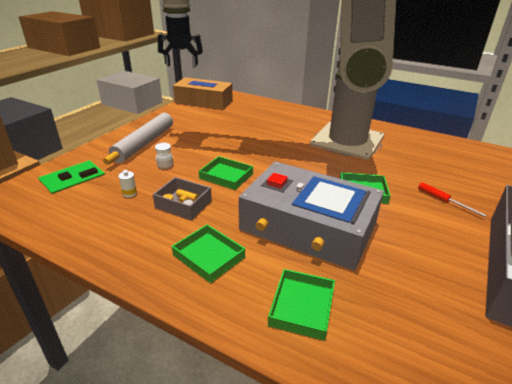

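View pics/side0.png

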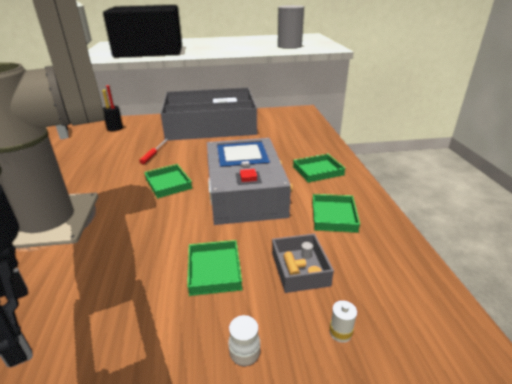

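The scene view shows the sampler in the centre (red key at about 277,180 and hatch at 332,198), with the bin at (182,198), spare filter at (128,184) and jar at (164,156). There are four trays. In the side view the nearest one, at (214,266), which is at (226,173) in the scene view, should be the one farthest right. I'll measure this by colour.

```bash
cat > h.py <<'E'
import numpy as np, cv2
def proj(o,X): 
    c=np.atleast_2d(X)@o["R"].T+o["t"]; p=c@o["mtx"].T; return p[:,:2]/p[:,2:]
def ray(o,px):
    d=o["R"].T@np.linalg.inv(o["mtx"])@np.array([px[0],px[1],1.]); return -o["R"].T@o["t"], d/np.linalg.norm(d)
def onz(o,px,z):
    c,d=ray(o,px); return c+d*(z-c[2])/d[2]
def tri(obs):
    A=np.zeros((3,3));b=np.zeros(3)
    for o,p in obs:
        c,d=ray(o,p);M=np.eye(3)-np.outer(d,d);A+=M;b+=M@c
    X=np.linalg.solve(A,b); return X,[np.linalg.norm(proj(o,X)[0]-p).round(2) for o,p in obs]
def blobs(img,col,amin=30):
    h=cv2.cvtColor(img,cv2.COLOR_RGB2HSV);H,S,V=cv2.split(h)
    m={"green":(H>50)&(H<72)&(S>150)&(V>60),"red":((H<6)|(H>174))&(S>180)&(V>90),"blue":(H>100)&(H<125)&(S>120)&(V>50)}[col].astype(np.uint8)
    out=[]
    for c in cv2.findContours(m,cv2.RETR_EXTERNAL,cv2.CHAIN_APPROX_NONE)[0]:
        a=cv2.contourArea(c)
        if a<amin: continue
        hull=cv2.convexHull(c)
        q=cv2.approxPolyN(hull,4,ensure_convex=True).reshape(-1,2) 
        out.append((a,c.reshape(-1,2).mean(0).round(1),q))
    return sorted(out,key=lambda t:-t[0])
E
python3 - <<'E'
from h import *; import pickle
d=pickle.load(open("d0.pkl","rb"))
for n in ("scene","side"):
    for col in ("green","red","blue"):
        for a,c,q in blobs(d[n]["img"],col): print(n,col,a,c,q.tolist(), onz(d[n],c,{"green":15,"red":120,"blue":105}[col]).round())
for n,b in(("scene",(225,155,400,265)),("side",(195,125,305,225))):
    x0,y0,x1,y1=b; cv2.imwrite(f"pics/c_{n}.png",cv2.resize(d[n]["img"][y0:y1,x0:x1,::-1],None,fx=4.5,fy=4.5,interpolation=cv2.INTER_CUBIC))
E
```

```text
scene green 3188.0 [301.4 304.8] [[335, 280], [325, 340], [265, 324], [284, 269]] [796. 158.  15.]
scene green 2186.5 [207.6 254.3] [[251, 252], [210, 282], [166, 248], [207, 224]] [770. -84.  15.]
scene green 1008.5 [225.5 171.6] [[257, 168], [234, 189], [193, 175], [218, 156]] [ 441. -247.   15.]
scene green 949.0 [ 70.6 175.9] [[105, 173], [51, 193], [38, 177], [89, 160]] [ 696. -631.   15.]
scene green 117.0 [367.9 182.8] [[381, 180], [385, 190], [349, 180], [355, 178]] [282. 151.  15.]
scene red 185.0 [433.8 191.6] [[450, 195], [447, 202], [418, 188], [421, 182]] [416. 326. 120.]
scene red 182.5 [276.8 179.9] [[290, 177], [280, 187], [263, 183], [274, 172]] [558. -19. 120.]
scene blue 3008.0 [425. 107.] [[478, 94], [472, 120], [371, 123], [379, 78]] [-196.  218.  105.]
scene blue 1835.5 [330.3 198.4] [[365, 190], [350, 222], [291, 203], [313, 176]] [546. 116. 105.]
side green 2155.0 [213.6 268.2] [[241, 288], [188, 294], [190, 246], [234, 242]] [ 439. -257.   15.]
side green 1240.5 [334.5 213.5] [[351, 197], [359, 230], [316, 228], [313, 196]] [ 758. -101.   15.]
side green 763.5 [167.8 180.6] [[193, 186], [157, 196], [145, 174], [176, 166]] [312. 136.  15.]
side green 711.5 [318.4 167.7] [[347, 172], [308, 181], [292, 163], [326, 155]] [787. 146.  15.]
side red 123.0 [248. 175.] [[255, 170], [255, 180], [241, 180], [241, 170]] [540. -50. 120.]
side red 97.5 [147.7 155.6] [[157, 152], [143, 164], [139, 160], [152, 147]] [274. 102. 120.]
side blue 114.0 [225.6 157.5] [[224, 145], [242, 164], [220, 166], [218, 145]] [491.  86. 105.]
side blue 102.0 [259.9 154.6] [[261, 142], [269, 162], [249, 163], [255, 142]] [590.  89. 105.]
```

View pics/c_scene.png

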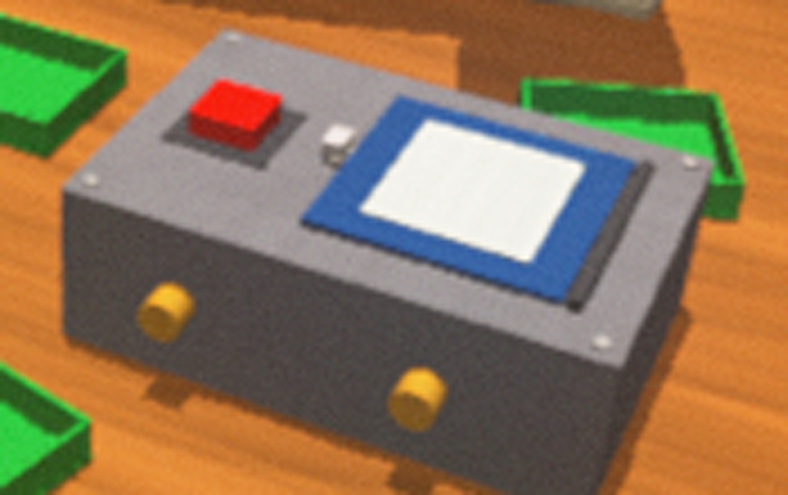

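View pics/c_side.png

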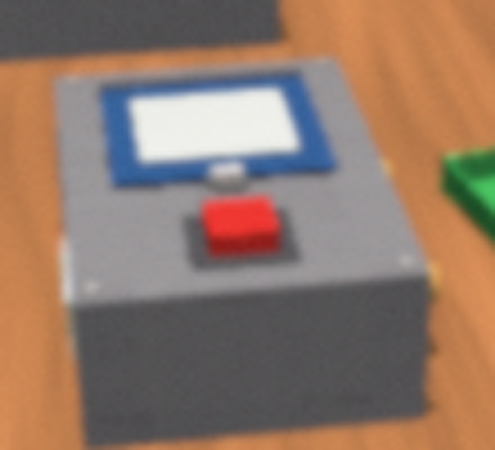

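The crops give the case corners and the top of the key. Next I fit the sampler pose to the corners and the tray to its silhouette.

```bash
python3 - <<'E'
from h import *; import pickle
from scipy.optimize import least_squares, minimize
d=pickle.load(open("d0.pkl","rb")); S,D=d["scene"],d["side"]
s=lambda x,y:np.array([x/4.5+225-.4,y/4.5+155-.4]); e=lambda x,y:np.array([x/4.5+195-.4,y/4.5+125-.4])
obs=[(S,s(65,188),(100,-150,100)),(S,s(222,33),(-100,-150,100)),(S,s(622,366),(100,150,100)),(S,s(712,160),(-100,150,100)),(S,s(65,338),(100,-150,0)),
(D,e(75,304),(-100,-150,100)),(D,e(428,272),(100,-150,100)),(D,e(57,78),(-100,150,100)),(D,e(333,60),(100,150,100)),(D,e(88,445),(-100,-150,0)),(D,e(428,412),(100,-150,0))]
def T(v,P):
    c,n=np.cos(v[2]),np.sin(v[2]); P=np.atleast_2d(P).astype(float); return P@np.array([[c,n,0],[-n,c,0],[0,0,1]])+[v[0],v[1],v[3]]
f=lambda v:np.concatenate([proj(o,T(v,P))[0]-p for o,p,P in obs])
q=least_squares(f,[550,50,0.1,0],x_scale=[10,10,.1,10],loss="soft_l1")
v=q.x; print("sampler",v.round(2),np.degrees(v[2]),q.fun.round(1))
print("key",T(v,[0,-95,100]),"seat",T(v,[0,35,24]))
X=tri([(S,s(236,107)),(D,e(240,216))]);print("keytop tri",X)
# pairs corner triangulation
for a,b in((0,6),(1,5),(2,8),(3,7)): print(tri([obs[a][:2],obs[b][:2]]))
box=np.array([[x,y,z] for x in(-55,55) for y in(-65,65) for z in(0,28)])
def mask(pts): m=np.zeros((384*4,512*4),np.uint8); cv2.fillConvexPoly(m,cv2.convexHull((pts*4+1.5).round().astype(np.int32)),1); return m
tg=[]
for o,ix in((S,2),(D,0)):
    b=blobs(o["img"],"green")[ix]; H,Sa,V=cv2.split(cv2.cvtColor(o["img"],cv2.COLOR_RGB2HSV))
    m=((H>45)&(H<75)&(Sa>150)).astype(np.uint8); n,l=cv2.connectedComponents(m); lab=l[int(b[1][1]),int(b[1][0])]
    ys,xs=np.where(l==lab); tg.append((o,mask(cv2.convexHull(np.c_[xs,ys]).reshape(-1,2).astype(float))))
def cost(v): 
    t=0
    for o,m in tg:
        g=mask(proj(o,T([v[0],v[1],v[2],0],box))); t-=(g&m).sum()/(g|m).sum()
    return t
best=min((minimize(cost,[440,-250,a],method="Nelder-Mead",options=dict(initial_simplex=[[440,-250,a],[455,-250,a],[440,-235,a],[440,-250,a+.2]])) for a in(-1.2,-.8,-.4,0,.4,.8,1.2,1.57)),key=lambda r:r.fun)
print("tray",best.x,best.fun)
E
```

```text
sampler [ 5.4088e+02  6.9190e+01  2.0000e-02 -3.7000e-01] 1.3073277152117966 [-1.   0.7 -0.  -0.7  0.3  0.8  0.8  0.1 -0.6 -0.1 -0.5 -0.2  1.2 -0.4
 -1.1 -0.4  0.  -1.1 -0.4  1.  -0.4  0.7]
key [[543.04988965 -25.78242837  99.62828471]] seat [[540.08391453 104.18373258  23.62828471]]
keytop tri (array([542.266657  , -26.09238779, 113.82168969]), [np.float64(0.08), np.float64(0.08)])
(array([640.75613049, -78.4630852 ,  99.1544348 ]), [np.float64(0.27), np.float64(0.26)])
(array([445.44077627, -82.28166436,  98.27295966]), [np.float64(0.05), np.float64(0.05)])
(array([635.92818192, 219.50619018,  98.10881913]), [np.float64(0.84), np.float64(0.55)])
(array([440.37655948, 214.9904739 ,  99.92784882]), [np.float64(0.44), np.float64(0.34)])
tray [ 4.37973007e+02 -2.45356814e+02  5.43738096e-02] -1.7438051190437336
```

```bash
cat >> h.py <<'E'
def plan(x,y,z,yaw):
    """tool-axis shift in cm and rad from the measured pose to a downward pose"""
    from bench import status
    from scipy.spatial.transform import Rotation as Ro
    s=status.sense(); R0=Ro.from_euler("xyz",s["tcp_rot"],degrees=True); R1=Ro.from_euler("xyz",[180,0,yaw],degrees=True)
    print("shift cm",(R0.inv().apply(np.array([x,y,z])-s["tool_pos"])/10).round(2),"turn",(R0.inv()*R1).as_rotvec().round(3),"t",s["time"],"F",s["ft_force"].round(1))
E
python3 -m handwheel '{"series": [[[48.7,-36.0,3.1,0,0,-1.183,0],[48.7,-36.0,3.1,0,0,-1.183,0],[48.7,-36.0,3.1,0,0,-1.183,0],[48.7,-36.0,3.1,0,0,-1.183,0],[48.7,-36.0,3.1,0,0,-1.183,0],[48.7,-36.0,3.1,0,0,-1.183,0],[48.7,-36.0,3.1,0,0,-1.183,0],[48.7,-36.0,3.1,0,0,-1.183,0],[48.7,-36.0,3.1,0,0,-1.183,0],[48.7,-36.0,3.1,0,0,-1.183,0],[48.7,-36.0,3.1,0,0,-1.183,0],[48.7,-36.0,3.1,0,0,-1.183,0]]]}'
python3 -c "
from h import *
plan(542.5,-26,150,91.3)"
```

```text
time: 1.65
tool_pos: [542.0, -25.7, 199.9]
tcp_rot: [-179.9, 0.0, 91.4]
ft_force: [0.1, -0.1, 0.0]
finger_gap: -0.1
grip_force: 0.0
shift cm [-0.03  0.06  4.99] turn [-0.001  0.     0.001] t 1.65 F [ 0.1 -0.1  0. ]
```

```bash

python3 -m handwheel '{"series": [[[0,0,3,0,0,0,0],[0,0,5.0,0,0,0,0],[0,0,6.5,0,0,0,0],[0,0,7.2,0,0,0,0],[0,0,7.5,0,0,0,0],[0,0,7.5,0,0,0,0]]]}' | grep -E "time|pos|ft"
python3 -m handwheel '{"series": [[[0,0,0.1,0,0,0,0],[0,0,0.2,0,0,0,0],[0,0,0.3,0,0,0,0],[0,0,0.4,0,0,0,0],[0,0,0.5,0,0,0,0],[0,0,0.6,0,0,0,0],[0,0,0.7,0,0,0,0],[0,0,0.8,0,0,0,0]]]}'| grep -E "time|pos|ft"
```

```text
time: 2.4
tool_pos: [542.7, -25.6, 125.8]
ft_force: [-0.2, -0.5, 0.0]
time: 3.4
tool_pos: [542.3, -25.5, 117.2]
ft_force: [-0.2, 0.6, -0.1]
```

```bash

python3 -m handwheel '{"series": [[[0,0,0.1,0,0,0,0],[0,0,0.2,0,0,0,0],[0,0,0.3,0,0,0,0],[0,0,0.3,0,0,0,0]]]}' | grep -E "pos|ft"
python3 -m handwheel '{"series": [[[0,0,0.1,0,0,0,0],[0,0,0.2,0,0,0,0],[0,0,0.2,0,0,0,0]]]}'| grep -E "pos|ft"
```

```text
tool_pos: [542.4, -25.6, 114.7]
ft_force: [-2.7, 0.6, 5.0]
tool_pos: [542.4, -25.6, 112.9]
ft_force: [-3.0, -0.2, 5.7]
```

```bash

python3 -m handwheel '{"series": [[[0,0,0.1,0,0,0,0],[0,0,0.2,0,0,0,0],[0,0,0.2,0,0,0,0]]]}' | grep -E "time|pos|ft"
python3 -m handwheel '{"series": [[[0,0,0.05,0,0,0,0],[0,0,0.1,0,0,0,0],[0,0,0.1,0,0,0,0]]]}'| grep -E "time|pos|ft"
python3 - <<'E'
from bench import eyes; import cv2
cv2.imwrite("pics/w1.png",eyes.snapshot("scene")["img"][150:270,220:400,::-1])
E
```

```text
time: 4.65
tool_pos: [542.5, -25.6, 111.0]
ft_force: [-4.5, 0.7, 7.3]
time: 5.03
tool_pos: [542.4, -25.5, 110.1]
ft_force: [-4.1, 1.2, 8.3]
```

View pics/w1.png

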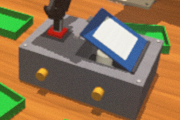

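The hatch is rising (panel tilted, about 120,40 in the crop). I'll back the hand off and view the tray from above while it opens.

```bash

python3 -m handwheel '{"series": [[[0,0,-2,0,0,0,0],[0,0,-5,0,0,0,0],[-4,-2,-8,0,0,0,0.7],[-9,-4.5,-12,0,0,0,0.7],[-14,-7,-16,0,0,0,0.7],[-19,-9,-18,0,0,0,0.7],[-22,-10.4,-18,0,0,0,0.7],[-22,-10.4,-18,0,0,0,0.7],[-22,-10.4,-18,0,0,0,0.7],[-22,-10.4,-18,0,0,0,0.7]]]}' | grep -E "time|pos|ft|gap"
python3 - <<'E'
from bench import eyes; import cv2,pickle,numpy as np
d={n:eyes.snapshot(n) for n in("wrist","scene")}; pickle.dump(d,open("d1.pkl","wb"))
cv2.imwrite("pics/w2.png",np.vstack([cv2.resize(d["wrist"]["img"],(400,300)),cv2.resize(d["scene"]["img"],(400,300))])[:,:,::-1])
E
```

```text
time: 6.32
tool_pos: [443.7, -246.8, 288.8]
ft_force: [-0.2, -0.1, -0.3]
finger_gap: 59.5
```

View pics/w2.png

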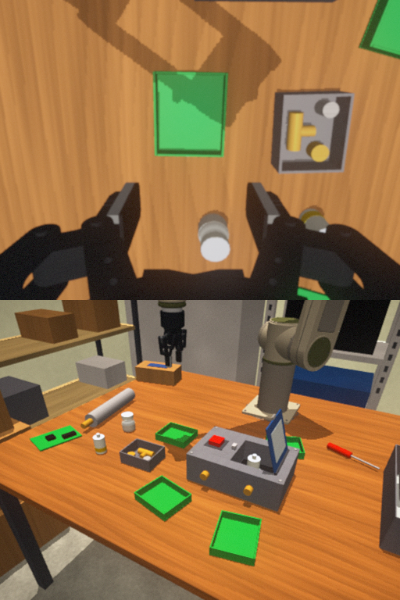

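The hatch is fully open and the filter shows in the bay at about (254,458) in the lower half. The tray in the wrist view is at (190,113). Next I refine the tray and go and look at the filter.

```bash

python3 -m handwheel '{"series": [[[30,9.6,3.5,0,0,0,0.7],[30,9.6,3.5,0,0,0,0.7],[30,9.6,3.5,0,0,0,0.7],[30,9.6,3.5,0,0,0,0.7],[30,9.6,3.5,0,0,0,0.7],[30,9.6,3.5,0,0,0,0.7],[30,9.6,3.5,0,0,0,0.7],[30,9.6,3.5,0,0,0,0.7],[30,9.6,3.5,0,0,0,0.7]]]}' | grep -E "time|pos|ft|gap"
python3 - <<'E'
from bench import eyes; from h import *; import pickle
d={n:eyes.snapshot(n) for n in("wrist","scene","side")}; pickle.dump(d,open("d2.pkl","wb"))
im=[cv2.resize(d["wrist"]["img"],(512,384)),
 cv2.resize(d["scene"]["img"][175:255,280:387],(288,216),interpolation=2),cv2.resize(d["side"]["img"][110:190,200:307],(288,216),interpolation=2)]
c=np.zeros((432,800,3),np.uint8); c[:384,:512]=im[0]; c[:216,512:]=im[1]; c[216:,512:]=im[2]
cv2.imwrite("pics/w3.png",c[:,:,::-1])
w=pickle.load(open("d1.pkl","rb"))["wrist"]; p=w["img"]
a,cc,q=blobs(p,"green",1000)[0]; 
for x in blobs(p,"green",1000):
  Q=np.array([onz(w,k,28) for k in x[2]]); print(x[1],x[2].tolist(),Q.round(1).tolist(),Q.mean(0).round(1))
E
```

```text
time: 7.55
tool_pos: [532.5, 53.0, 254.6]
ft_force: [-0.0, 0.1, -0.2]
finger_gap: 59.7
[497.9  35.4] [[511, 0], [511, 70], [477, 59], [492, 0]] [[719.4, -83.3, 28.0], [736.1, -153.2, 28.0], [695.9, -142.6, 28.0], [699.4, -83.8, 28.0]] [ 712.7 -115.7   28. ]
```

View pics/w3.png

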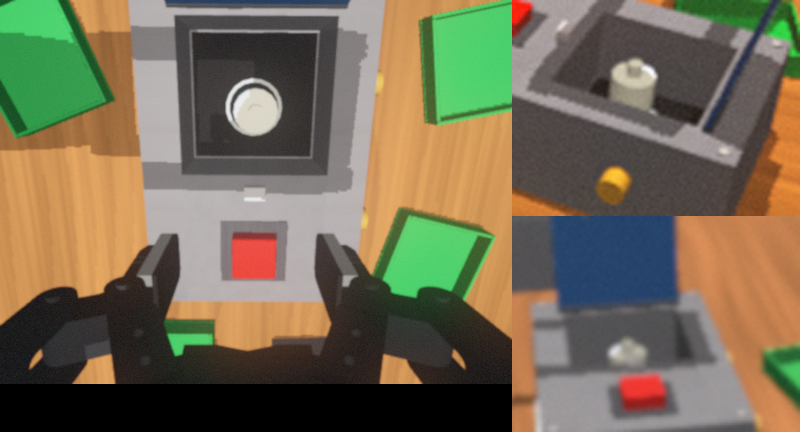

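The wrist view shows the filter's white top centred near (257,111) inside the collar. In the scene crop the nipple is at (634,64), and in the side crop at (626,342). Triangulating now.

```bash
python3 - <<'E'
from h import *; import pickle
d=pickle.load(open("d2.pkl","rb")); W,S,D=d["wrist"],d["scene"],d["side"]
print("nipple top",tri([(S,np.array([325.0,198.5])),(D,np.array([242.2,156.5]))]))
for z in(86,98): print(z,"pred",proj(W,[[540,104,z]])[0], "from wrist px", onz(W,(257,111),z).round(1))
g=cv2.cvtColor(W["img"],cv2.COLOR_RGB2GRAY)
for th in(110,140,170,185):
    c=[k for k in cv2.findContours((g>th).astype(np.uint8),1,2)[0] if cv2.pointPolygonTest(k,(257,112),False)>=0]
    for k in c:
        if cv2.contourArea(k)<20000: e=cv2.minEnclosingCircle(k); print(th,e,cv2.contourArea(k),onz(W,e[0],86).round(1))
w=pickle.load(open("d1.pkl","rb"))["wrist"]
Q=np.array([onz(w,(x*1.28,y*1.28),28) for x,y in((156,73),(227,73),(226,157),(155,157))]); print(Q.round(1),Q.mean(0))
cv2.imwrite("pics/w4.png",cv2.resize(W["img"][70:145,215:300,::-1],None,fx=7,fy=7,interpolation=2))
plan(540,104,140,91.3)
E
```

```text
nipple top (array([539.99573937, 102.15831006,  96.21725553]), [np.float64(0.01), np.float64(0.0)])
86 pred [256.04044638 107.99176854] from wrist px [540.9 101.4  86. ]
98 pred [256.40279525 108.89180575] from wrist px [540.6 102.2  98. ]
110 ((253.38296508789062, 106.25550079345703), 29.28827667236328) 2539.5 [537.6 105.5  86. ]
140 ((253.0970916748047, 106.4368896484375), 28.730623245239258) 2449.5 [537.4 105.3  86. ]
170 ((253.07958984375, 106.1099853515625), 28.186908721923828) 2345.0 [537.3 105.6  86. ]
185 ((257.0, 113.0), 25.553964614868164) 1538.5 [541.   99.7  86. ]
[[ 388.9 -186.7   28. ]
 [ 492.  -184.2   28. ]
 [ 498.1 -313.    28. ]
 [ 385.4 -315.7   28. ]] [ 441.08691304 -249.88350133   28.        ]
shift cm [ 5.04  0.85 11.45] turn [ 0.     0.    -0.001] t 7.7 F [-0.2  0.6  0.2]
```

View pics/w4.png

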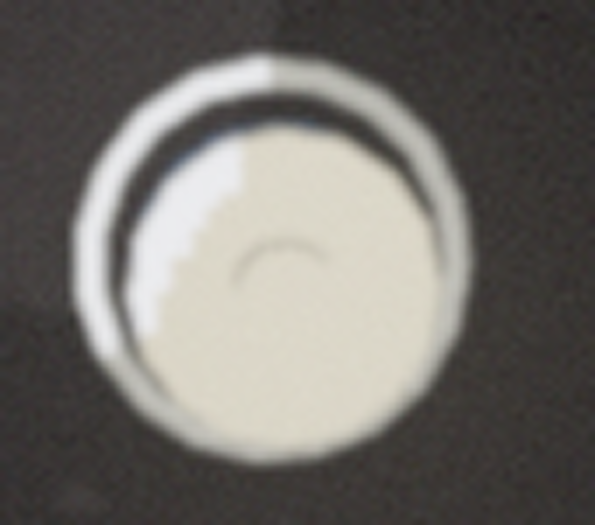

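```bash

python3 -m handwheel '{"series": [[[2.5,0.4,4,0,0,0,0.7],[4.8,0.8,8,0,0,0,0.7],[4.8,0.8,11,0,0,0,0.7],[4.8,0.8,11.5,0,0,0,0.7],[4.8,0.8,11.5,0,0,0,0.7],[4.8,0.8,11.5,0,0,0,0.7]]]}' 30 | grep -E "time|pos|ft|gap"
python3 - <<'E'
from bench import eyes; from h import *
plan(540,102,48,91.3)
W=eyes.snapshot("wrist"); cv2.imwrite("pics/w5.png",W["img"][:,:,::-1])
print(proj(W,[[540,102,86],[520,102,86],[560,102,86]]))
E
```

```text
time: 8.45
tool_pos: [540.7, 102.2, 141.4]
ft_force: [0.0, -0.5, -0.2]
finger_gap: 60.0
shift cm [-0.02 -0.1   9.34] turn [ 0.003 -0.    -0.   ] t 8.45 F [ 0.  -0.5 -0.2]
[[244.90163917 205.09481372]
 [212.172113   204.45524623]
 [277.57617374 205.73330663]]
```

View pics/w5.png

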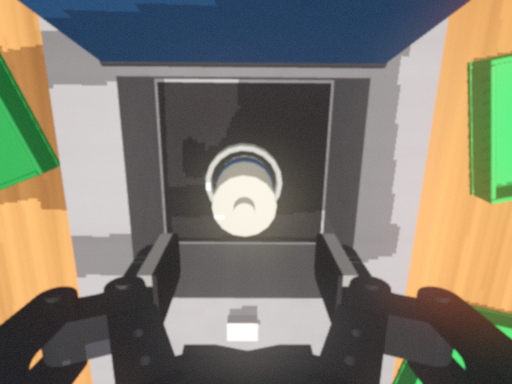

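The filter's top at (244,206) matches the prediction. The wrist camera is on the hatch side though, so I'll turn the hand about 50° to give more room before going down.

```bash

python3 -m handwheel '{"series": [[[0,-0.1,0,0,0,0.17,0.7],[0,-0.1,0,0,0,0.35,0.7],[0,-0.1,0,0,0,0.53,0.7],[0,-0.1,0,0,0,0.7,0.7],[0,-0.1,0,0,0,0.87,0.7],[0,-0.1,0,0,0,0.87,0.7],[0,-0.1,0,0,0,0.87,0.7]]]}' | grep -E "time|pos|rot|ft"
python3 -m handwheel '{"series": [[[0,0,2,0,0,0,0.7],[0,0,4,0,0,0,0.7],[0,0,6,0,0,0,0.7],[0,0,7,0,0,0,0.7],[0,0,8,0,0,0,0.7],[0,0,8.7,0,0,0,0.7],[0,0,9.3,0,0,0,0.7],[0,0,9.3,0,0,0,0.7],[0,0,9.3,0,0,0,0.7]]]}' | grep -E "time|pos|ft|gap"
```

```text
time: 9.38
tool_pos: [538.8, 102.3, 140.0]
tcp_rot: [180.0, -0.1, 41.7]
ft_force: [-0.4, -0.6, 0.6]
time: 10.5
tool_pos: [538.8, 102.4, 46.8]
ft_force: [0.0, 0.5, 0.5]
finger_gap: 59.4
```

```bash

python3 -m handwheel '{"series": [[[0,0,0,0,0,0,0.6],[0,0,0,0,0,0,0.54],[0,0,0,0,0,0,0.5],[0,0,0,0,0,0,0.46],[0,0,0,0,0,0,0.3],[0,0,0,0,0,0,0.3],[0,0,0,0,0,0,0.3]]]}' 30 | grep -E "time|pos|ft|gap|grip"
python3 -m handwheel '{"series": [[[0,0,-0.3,0,0,0,0.3],[0,0,-0.8,0,0,0,0.3],[0,0,-1.4,0,0,0,0.3],[0,0,-2,0,0,0,0.3],[0,0,-2,0,0,0,0.3]]]}' | grep -E "time|pos|ft|gap|grip"
```

```text
time: 11.38
tool_pos: [538.7, 102.3, 46.6]
ft_force: [1.5, -1.5, 3.5]
finger_gap: 38.3
grip_force: 30.4
time: 12.0
tool_pos: [539.0, 102.5, 67.2]
ft_force: [-0.4, 0.5, -1.7]
finger_gap: 38.3
grip_force: 30.3
```

```bash

python3 -m handwheel '{"series": [[[0,0,-1.5,0,0,0,0.3],[0,0,-3.5,0,0,0,0.3],[0,0,-6,0,0,0,0.3],[0,0,-8.5,0,0,0,0.3],[0,0,-11,0,0,0,0.3],[0,0,-12.5,0,0,0,0.3],[0,0,-12.5,0,0,0,0.3]]]}' | grep -E "time|pos|ft|gap|grip"
python3 -c "
from h import *
plan(440,-248,192,41.3);plan(440,-248,80,41.3)"
```

```text
time: 12.88
tool_pos: [539.3, 102.5, 193.0]
ft_force: [-0.4, 0.2, -2.7]
finger_gap: 38.3
grip_force: 30.5
shift cm [-30.65  19.69   0.06] turn [ 0.002 -0.002  0.003] t 12.875 F [-0.4  0.2 -2.7]
shift cm [-30.68  19.67  11.26] turn [ 0.002 -0.002  0.003] t 12.875 F [-0.4  0.2 -2.7]
```

```bash

python3 -m handwheel '{"series": [[[-1.5,1,0,0,0,0,0.3],[-4.7,3,0,0,0,0,0.3],[-8.6,5.5,0,0,0,0,0.3],[-12.5,8,0,0,0,0,0.3],[-16.4,10.5,0,0,0,0,0.3],[-20.3,13,0,0,0,0,0.3],[-24.2,15.5,0,0,0,0,0.3],[-27.8,17.8,0,0,0,0,0.3],[-29.9,19.2,0,0,0,0,0.3],[-30.7,19.7,0,0,0,0,0.3],[-30.7,19.7,0,0,0,0,0.3]]]}' | grep -E "time|pos|ft|gap|grip"
python3 -m handwheel '{"series": [[[0,0,1.5,0,0,0,0.3],[0,0,4,0,0,0,0.3],[0,0,6.5,0,0,0,0.3],[0,0,9,0,0,0,0.3],[0,0,10.8,0,0,0,0.3],[0,0,11.5,0,0,0,0.3],[0,0,11.5,0,0,0,0.3]]]}' | grep -E "time|pos|ft|gap|grip"
python3 - <<'E'
from bench import eyes; import cv2,numpy as np
w=eyes.snapshot("wrist")["img"]; s=eyes.snapshot("side")["img"][200:320,150:310]
cv2.imwrite("pics/w6.png",np.hstack([w[:,:,::-1],cv2.resize(s,(288,216),interpolation=2)[:,:,::-1] if 0 else cv2.copyMakeBorder(cv2.resize(s,(288,216))[:,:,::-1],0,168,0,0,0)]))
E
```

```text
time: 14.25
tool_pos: [438.1, -248.5, 190.5]
ft_force: [0.1, 0.7, -1.1]
finger_gap: 38.2
grip_force: 30.5
time: 15.12
tool_pos: [438.8, -248.1, 76.0]
ft_force: [-0.0, 0.4, -1.5]
finger_gap: 38.6
grip_force: 30.6
```

View pics/w6.png

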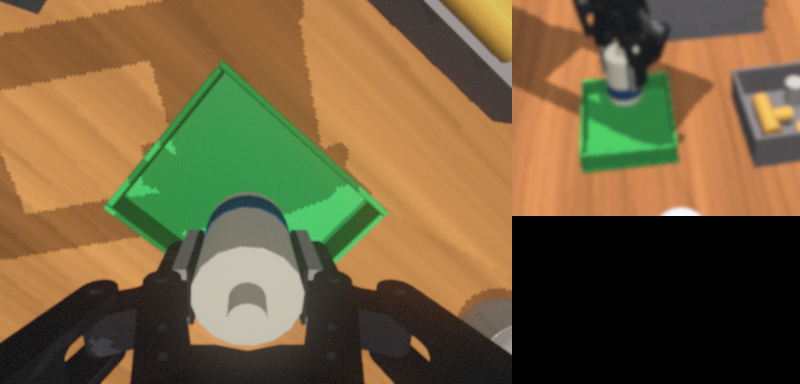

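The filter hangs upright over the tray. I'll lower it by feel.

```bash

python3 -m handwheel '{"series": [[[0,0,1,0,0,0,0.3],[0,0,2.2,0,0,0,0.3],[0,0,3.2,0,0,0,0.3],[0,0,4,0,0,0,0.3],[0,0,4.3,0,0,0,0.3],[0,0,4.4,0,0,0,0.3],[0,0,4.4,0,0,0,0.3]]]}' | grep -E "pos|ft"
python3 -m handwheel '{"series": [[[0,0,0.1,0,0,0,0.3],[0,0,0.2,0,0,0,0.3],[0,0,0.2,0,0,0,0.3]]]}' | grep -E "pos|ft"
python3 -m handwheel '{"series": [[[0,0,0.1,0,0,0,0.3],[0,0,0.2,0,0,0,0.3],[0,0,0.2,0,0,0,0.3]]]}' | grep -E "time|pos|ft"
```

```text
tool_pos: [439.0, -248.7, 32.6]
ft_force: [-0.7, 0.2, -2.4]
tool_pos: [438.8, -248.5, 30.3]
ft_force: [-0.3, -0.4, -1.9]
time: 16.85
tool_pos: [438.7, -248.5, 28.1]
ft_force: [-0.1, 0.1, -1.7]
```

```bash

python3 -m handwheel '{"series": [[[0,0,0.05,0,0,0,0.3],[0,0,0.1,0,0,0,0.3],[0,0,0.1,0,0,0,0.3]]]}' | grep -E "pos|ft"
python3 -m handwheel '{"series": [[[0,0,0.05,0,0,0,0.3],[0,0,0.1,0,0,0,0.3],[0,0,0.1,0,0,0,0.3]]]}' | grep -E "time|pos|ft"
```

```text
tool_pos: [438.8, -248.5, 27.2]
ft_force: [-0.5, -0.7, -1.1]
time: 17.6
tool_pos: [438.9, -248.5, 26.6]
ft_force: [-1.5, 1.5, 1.7]
```

It's touching the floor. Releasing and withdrawing.

```bash

python3 -m handwheel '{"series": [[[0,0,0,0,0,0,0.48],[0,0,0,0,0,0,0.52],[0,0,0,0,0,0,0.6],[0,0,0,0,0,0,0.65],[0,0,0,0,0,0,0.7],[0,0,0,0,0,0,0.7]]]}' | grep -E "pos|ft|gap|grip"
python3 -m handwheel '{"series": [[[0,0,-1,0,0,0,0.7],[0,0,-3,0,0,0,0.7],[0,0,-6,0,0,0,0.7],[0,0,-10,0,0,0,0.7],[0,0,-14,0,0,0,0.7],[-3,0,-18,0,0,0,0.7],[-5,0,-20,0,0,0,0.7],[-5,0,-20,0,0,0,0.7],[-5,0,-20,0,0,0,0.7]]]}' | grep -E "time|pos|ft|gap|grip"
python3 - <<'E'
from bench import eyes; import cv2,numpy as np
w=eyes.snapshot("wrist")["img"]; s=eyes.snapshot("side")["img"][120:320,150:310];c=eyes.snapshot("scene")["img"][130:280,180:400]
o=np.zeros((560,800,3),np.uint8); o[:384,:512]=w; o[:360,512:]=cv2.resize(s,(288,360)); o[384:534,:220]=c
cv2.imwrite("pics/w7.png",o[:,:,::-1])
E
```

```text
tool_pos: [438.8, -248.5, 26.3]
ft_force: [0.5, -0.2, -0.1]
finger_gap: 59.8
grip_force: 0.0
time: 19.48
tool_pos: [401.4, -281.1, 225.7]
ft_force: [0.0, -0.2, 0.7]
finger_gap: 60.0
grip_force: 0.0
```

View pics/w7.png

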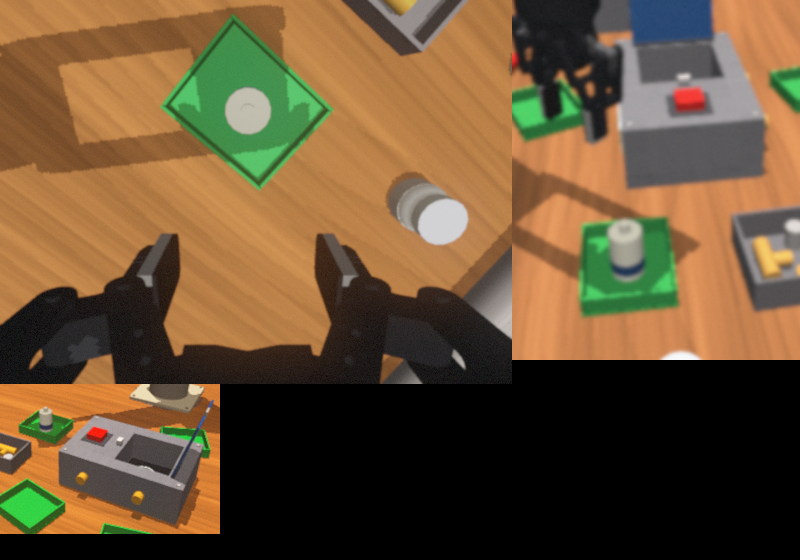

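The filter stands upright near the tray centre (248,110), the hatch is still open and the hand is clear.

```bash
python3 -c "
from bench import r
print(r.hand_in())"
```

```text
the job is handed in; nothing more can be done
None
```

The job is handed in, with no verdict shown: a gentle press (about 8 N) popped the hatch, it swung open untouched, and the used filter now stands upright near the centre of the rightmost green tray with the hatch still open.

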